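# Rake stirring rods into the grooves of a drying tray

## Task

Take the rake from its cradle and comb the four loose stirring rods in the grooved tray so that each lies settled in a groove of its own: set the rake's skids on the tray's two side rails at the end without the raised wall, behind all the rods, pause there, and draw it along the rails to the walled end, bearing on the rails lightly but steadily all the way (a few newtons, never hard); comb again if any rod is still askew. Do not touch the clean rods with the gripper or crush them with the rake, leave the other things on the worktop alone, and finish with the rake standing upright in its cradle, let go.

Things in the scene. Friction and masses are not known exactly. Their poses are not given: they have to be found in the camera images.
- rod_tray: Grey plastic drying tray, 130 (x) by 256 mm (y), fixed and rigid; origin under its centre at worktop level. Grooves run along its x, 106 mm long, floor 4 mm above the worktop: 12 mm gaps between 5 mm ridges with round crests 15 mm up, at y = -70.5, -53.5 ... +99.5 mm. Two smooth side rails, 12 mm wide, centred at x = -59 and +59 mm, run the full length, tops 21 mm up.
- run_in (a point): Point on the tray, level with the rail tops, midway between the rails, at tray y = -92 mm: over the flat run-in land (at crest height, y = -128 to -70 mm) behind all the rods, at the end without a wall. A place to set the rake's origin down. Rails are rigid: 1 mm of over-travel means some 20 N, so poses alone do not set the pressure.
- walled_end (a point): Point level with the rail tops, midway between the rails, at tray y = +98 mm: where the rake's origin should arrive. Beyond it a raised wall (32 mm above the worktop, 7 mm thick, y = +121 to +128 mm) closes the tray.
- rake: Steel rake, about 180 g, loose in the cradle: bar 128 mm long along its x; under each end (x = -59, +59 mm) a nylon-shod skid 8 mm wide, 26 mm long along y; between them five round tines, 8 mm diameter, x = -41 to +41 mm, reaching 4.5 mm below the skids (so 1.5 mm above the crests when it rides the rails). Origin: middle of the skids' underside plane; z up. Used upright with its x along the tray's x.
- rake_grip (a point): Middle of the rake's black grip block, 43 mm above the rake's origin. The block is 60 mm long (rake x), 16 mm thick (rake y), from 23 to 61 mm above the rake's origin; below it is the 10 mm thick bar (14 to 24 mm). Pinch it across the 16 mm from above.
- cradle: Aluminium cradle, fixed, base 150 (x) by 60 mm (y); origin under its centre at worktop level. Two blocks at x = -59 and +59 mm carry the rake's skids 20 mm above the worktop, between flared lips (tops 31 mm up) with about 4 mm of play each way along y. The rake stands in it upright, its x along the cradle's x, its origin 20 mm above the cradle's.
- rod_0: One of four equal white PTFE (slippery) stirring rods, 90 mm long, 10 mm diameter, round ends, 25 g; origin at its middle, x along the rod. At the start it lies askew on top of the ridges (axis 20 mm above the worktop); settled in a groove its axis is 9 mm above the worktop.
- rod_1: One of four equal white PTFE (slippery) stirring rods, 90 mm long, 10 mm diameter, round ends, 25 g; origin at its middle, x along the rod. At the start it lies askew on top of the ridges (axis 20 mm above the worktop); settled in a groove its axis is 9 mm above the worktop.
- rod_2: One of four equal white PTFE (slippery) stirring rods, 90 mm long, 10 mm diameter, round ends, 25 g; origin at its middle, x along the rod. At the start it lies askew on top of the ridges (axis 20 mm above the worktop); settled in a groove its axis is 9 mm above the worktop.
- rod_3: One of four equal white PTFE (slippery) stirring rods, 90 mm long, 10 mm diameter, round ends, 25 g; origin at its middle, x along the rod. At the start it lies askew on top of the ridges (axis 20 mm above the worktop); settled in a groove its axis is 9 mm above the worktop.
- petri: Bystander: clear petri dish, 64 mm wide, 15 mm high, loose; origin under its centre.
- red_jar: Bystander: small white jar with a red cap, 45 mm wide, 40 mm high, loose; origin under its centre.
- cork: Bystander: cork stopper, 30 mm wide, 22 mm high, loose; origin under its centre.
There are look-alikes about, which are no part of the job. What is shaped like the rake but pink is not meant.

How it is judged:
On the way, in this order (a step that is already met when the one before it is completed fails the run):
1. the rake, square to the tray, stands on the side rails at the end without the wall, behind the rods, bearing on the tray with 1 to 20 N (x of rake in the frame of rod_tray between -0.02 and 0.02 m and angle between the x axis of rake and the x axis of rod_tray, either way round below 0.12 rad and z of rake in the frame of rod_tray between 0.015 and 0.026 m and contact force between rake and rod_tray between 1 and 20 N and y of rake in the frame of rod_tray below -0.075 m), for 0.2 s.
2. drawn on along the rails, still bearing on them, in the first third of the way (x of rake in the frame of rod_tray between -0.02 and 0.02 m and angle between the x axis of rake and the x axis of rod_tray, either way round below 0.12 rad and z of rake in the frame of rod_tray between 0.015 and 0.026 m and contact force between rake and rod_tray between 1 and 20 N and y of rake in the frame of rod_tray between -0.055 and -0.02 m), for 0.1 s.
3. still bearing in the middle of the way (x of rake in the frame of rod_tray between -0.02 and 0.02 m and angle between the x axis of rake and the x axis of rod_tray, either way round below 0.12 rad and z of rake in the frame of rod_tray between 0.015 and 0.026 m and contact force between rake and rod_tray between 1 and 20 N and y of rake in the frame of rod_tray between -0.01 and 0.025 m), for 0.1 s.
4. still bearing in the last third (x of rake in the frame of rod_tray between -0.02 and 0.02 m and angle between the x axis of rake and the x axis of rod_tray, either way round below 0.12 rad and z of rake in the frame of rod_tray between 0.015 and 0.026 m and contact force between rake and rod_tray between 1 and 20 N and y of rake in the frame of rod_tray between 0.04 and 0.075 m), for 0.1 s.
5. the rake has come along the rails to the walled end, still bearing on them (x of rake in the frame of rod_tray between -0.02 and 0.02 m and angle between the x axis of rake and the x axis of rod_tray, either way round below 0.12 rad and z of rake in the frame of rod_tray between 0.015 and 0.026 m and contact force between rake and rod_tray between 1 and 20 N and y of rake in the frame of rod_tray above 0.085 m), for 0.1 s.
At the end, for the whole second after the job is handed in: Every rod at rest in a groove (axis under 11.5 mm above the worktop, within 0.06 rad of the grooves, within 20 mm of the tray's centre line); the rake at rest in its cradle, skids on the blocks, upright within 0.12 rad, within 12 mm of the centre each way (z of rod_0 in the frame of rod_tray between 0.004 and 0.0115 m and x of rod_0 in the frame of rod_tray between -0.02 and 0.02 m and y of rod_0 in the frame of rod_tray between -0.07 and 0.116 m and angle between the x axis of each of rod_0, rod_1, rod_2, rod_3 and the x axis of rod_tray, either way round below 0.06 rad and linear speed of each of rod_0, rod_1, rod_2, rod_3, rake below 0.01 m/s and z of rod_1 in the frame of rod_tray between 0.004 and 0.0115 m and x of rod_1 in the frame of rod_tray between -0.02 and 0.02 m and y of rod_1 in the frame of rod_tray between -0.07 and 0.116 m and z of rod_2 in the frame of rod_tray between 0.004 and 0.0115 m and x of rod_2 in the frame of rod_tray between -0.02 and 0.02 m and y of rod_2 in the frame of rod_tray between -0.07 and 0.116 m and z of rod_3 in the frame of rod_tray between 0.004 and 0.0115 m and x of rod_3 in the frame of rod_tray between -0.02 and 0.02 m and y of rod_3 in the frame of rod_tray between -0.07 and 0.116 m and x of rake in the frame of cradle between -0.012 and 0.012 m and y of rake in the frame of cradle between -0.012 and 0.012 m and z of rake in the frame of cradle between 0.016 and 0.024 m and angle between rake's own z axis and vertical below 0.12 rad); the robot touches nothing.
It fails at once if the rake bears on the tray with more than 25 N (contact force between rake and rod_tray above 25 N).
It fails at once if a rod is pressed by the rake with more than 20 N (contact force between rake and rod_0 above 20 N or contact force between rake and rod_1 above 20 N or contact force between rake and rod_2 above 20 N or contact force between rake and rod_3 above 20 N).
It fails at once if the gripper or the arm touches a rod (contact force between any of the fingers, the arm and rod_0 above 0.3 N or contact force between any of the fingers, the arm and rod_1 above 0.3 N or contact force between any of the fingers, the arm and rod_2 above 0.3 N or contact force between any of the fingers, the arm and rod_3 above 0.3 N).
It fails at once if the petri dish, the small red-capped jar or the cork is pushed more than 20 mm (distance of any of petri, red_jar, cork from where it was at the start of the episode above 0.02 m).
It also fails if it takes over 70 s, if anything falls off the work surface, if the arm or the gripper's body presses on something with over 40 N, if the wrist force passes 120 N, or if a joint passes its speed limit or range.

## Robot

A 6-joint arm with a two-finger parallel gripper is mounted at the origin on a cart in front of the work surface, level with it; the furniture and walls round the work are solid. World frame = base frame: x ahead of the robot, y to its left, z up, the work surface at z = 0. Lengths are in m, angles in rad, forces in N, time in s.
With the tool pointing down it reaches from about 0.4 to 0.825 m from the base axis. Payload 7 kg.
Tool frame: the origin (TCP) lies on the centre line of the jaws, within the pads' length; the fingertips stand 8 mm ahead of it and the grasp point (between the pads) lies 11 mm behind it; x points along the fingers, y is the direction in which the jaws open and shut, and the axes are right-handed (so a half turn about x gives the same grasp; the last joint's range is limited). The gripper opens to 85 mm and grips with 20 to 120 N. Pads are 22 mm wide; open, the fingers measure 114 mm over their backs; the gripper's body (76 mm by 85 mm) begins 54 mm behind the grasp point. The pads swing forward as they close: fully open they stand 13 mm farther back than shut.
Start: joints at [1.598, 0.359, 0.012, 0, -1.224, -0.288], TCP at [0.174, 0.652, 0.239] pointing down, gripper open.
Joint ranges: [-3.07, 3.07], [-1.43, 2.12], [-1.02, 1.25], [-3.03, 1.67], [-3.05, -0], [-3.03, 3.03]. Speed limits (rad/s): [2.39, 2.39, 3.01, 3.14, 3.14, 3.14].

## Interface

Orientations are given as a 3x3 rotation matrix whose columns are the frame's x, y, z axes.
In Python, from cell import monitor, viewer, arm gives the robot as it stands. The module is installed in compiled form; this text tells all that it offers.
- The arm moves only by the tool servo_tool, never from a script. Its argument "increments" is a list that holds one entry, the list of rows, each a list of 5 numbers: the closure in counts, from 0 (fully open) to 255 (shut), then the shift along the tool's x, y, z in mm, then the turn about the tool's x in rad. In form: [[[hand, dx, dy, dz, yaw], ...]]. A call has 1 to 5 rows; each row is the pose to reach, as a shift and turn from the pose commanded when the call began, along the tool's axes at that moment; what a row does not reach only later rows make up. A row lasts 1/8 s, in which the tool goes at most 62.5 mm and 10.7 degrees, less where a joint would pass 70% of its speed; a pose out of reach is approached as far as the arm can. A call with a gripper value outside its range is refused whole. The fingers move at their own pace and stop on an object; "grip_force" is the grip in N (left out, the last holds). Time passes only in rows, so rows that repeat a pose let the fingers close. It gives the time, the measured TCP pose, the force and the opening at its end, in the units of the state.
- monitor.read_state(): the state, without advancing time (a new reading comes with each control period).
- viewer.capture(name): name is "scene" or "top"; returns a dict with "img" (384x512x3 uint8, red, green, blue), "intrinsics" (3x3 intrinsics, pixels), "k1" (the pictures are not rectified: a ray, as slopes to the right and down, at radius r is drawn at 1 + k1 r^2 times it, then the intrinsics apply), "rvec" (rotation vector, rad) and "tvec" (3), from world to camera coordinates, as OpenCV has them. Camera axes: x right, y down, z forward; pixel columns grow to the right and rows downward; lengths in m; the calibration is good to about 2 mm. A picture is of the moment at which its call begins. There is no depth.
- arm.finish_job(): hands the job in, once; it reports no verdict.
The state is a dict: "time": time; "joints": joint angles; "joint_velocities": joint speeds; "effort": joint torques, N m; "eef_pos": TCP position; "tcp_rot": TCP orientation; "contact_force": force on the tool from outside, world axes, zero at the start; "moment": the same for the moment, N m; "finger_gap": opening from 0.0 (shut) to 1.0 (fully open).
Only numpy, scipy, OpenCV 4.12 (cv2) and the standard library are available. Lean on these libraries where they do the work, as an engineer would, in place of code of your own. Each camera call takes 0.05 s, during which the arm holds its last target.

## Working session

There is one attempt and no reset: what is moved stays moved. The work goes in short steps, Python scripts to look and compute and a tool call to move; the robot and the scene stay as the last step left them, time stands still between calls to the robot, and variables do not carry over. Pictures are saved under pics/ and viewed, and the job is handed in when it is done.

Besides the shell and the picture viewer there is one more tool, called in YAML: its name, and indented under it one key for each argument. servo_tool: Moves the arm, as the interface text tells. Its arguments: {"type":"object","properties":{"increments":{"type":"array"},"grip_force":{"type":"number"}},"required":["increments"]}

```bash
mkdir -p pics; cat > h.py <<'E'
import numpy as np, cv2
from cell import monitor, viewer, arm
def cap(n,f):
    c=viewer.capture(n); cv2.imwrite('pics/'+f+'.png',c['img'][:,:,::-1]); np.save('pics/'+f+'.npy',c,allow_pickle=True); return c
def load(f): return np.load('pics/'+f+'.npy',allow_pickle=True).item()
def crop(f,x0,y0,x1,y1,s,out):
    im=cv2.imread('pics/'+f+'.png')[y0:y1,x0:x1]; cv2.imwrite('pics/'+out+'.png',cv2.resize(im,None,fx=s,fy=s,interpolation=cv2.INTER_CUBIC))
def ray(c,u,v):
    K=np.array(c['intrinsics']);k=c['k1']
    d=np.array([(u-K[0,2])/K[0,0],(v-K[1,2])/K[1,1]]);p=d.copy()
    for _ in range(30): p=d/(1+k*(p@p))
    R=cv2.Rodrigues(np.array(c['rvec'],float))[0];t=np.array(c['tvec'],float).ravel()
    return -R.T@t, R.T@np.array([p[0],p[1],1])
def at(c,u,v,z):
    o,d=ray(c,u,v); return o+d*(z-o[2])/d[2]
def proj(c,P):
    K=np.array(c['intrinsics']);k=c['k1']
    R=cv2.Rodrigues(np.array(c['rvec'],float))[0];t=np.array(c['tvec'],float).ravel()
    q=np.atleast_2d(P)@R.T+t; s=q[:,:2]/q[:,2:]; s=s*(1+k*(s**2).sum(1,keepdims=True))
    return s*[K[0,0],K[1,1]]+[K[0,2],K[1,2]]
E
python3 - <<'E'
from h import *
for n in('scene','top'):
    c=cap(n,n+'0'); print(n,ray(c,256,192),c['k1'],c['intrinsics'][0])
s=monitor.read_state(); print(s)
E
```

```text
scene (array([ 0.10319643, -0.88188024,  0.61417022]), array([ 0.38847527,  0.75247949, -0.53207368])) 0.018090717486975605 [419.20167079   0.         255.43070428]
top (array([ 0.37730264, -0.09266817,  1.1231193 ]), array([ 0.09918658,  0.01402841, -0.99500605])) -0.15595524458999396 [428.58903729   0.         259.35699146]
{'time': 0.1, 'joints': array([ 1.59810462e+00,  3.59339233e-01,  1.11572212e-02, -2.97106464e-04,
       -1.22412424e+00, -2.88126411e-01]), 'joint_velocities': array([ 5.41547191e-04, -1.14231459e-03,  2.92611941e-03, -9.88406278e-05,
        2.41152628e-04, -3.16744837e-04]), 'effort': array([-2.25599666e-03, -5.84765518e+01,  2.94106883e+01,  6.95462599e+00,
       -3.26292604e-03,  1.55811125e-05]), 'eef_pos': array([0.17396655, 0.6517597 , 0.23844687]), 'tcp_rot': array([[-2.38098955e-04, -2.57968640e-01, -9.66153261e-01],
       [-1.51698099e-03, -9.66152084e-01,  2.57968700e-01],
       [-9.99998821e-01,  1.52705821e-03, -1.61293722e-04]]), 'contact_force': array([-0.16939384, -0.38164526, -0.10143569]), 'moment': array([ 0.01045705,  0.00965509, -0.05734896]), 'finger_gap': 1.000808822328822}
```

View pics/scene0.png

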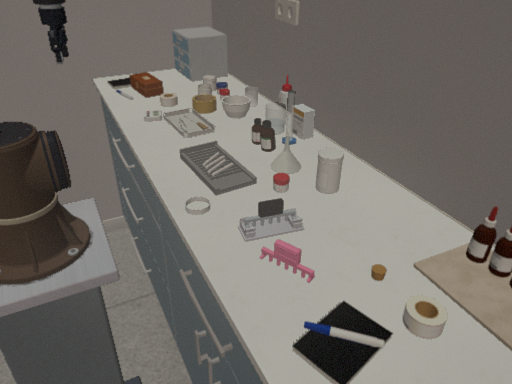

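View pics/top0.png

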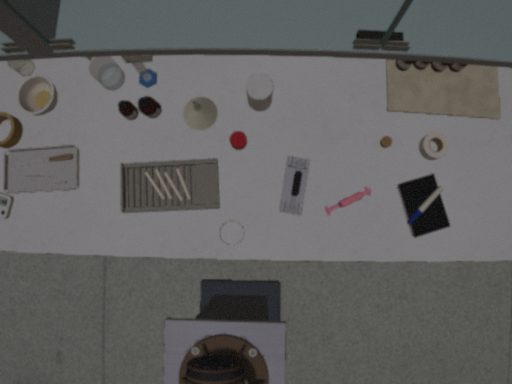

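The top view shows the real rake, with its black block, in the cradle at about (295,184). The pink look-alike is at (348,201). The tray is at (170,185), with four white rods at (152–184,185). The petri dish is at (232,232), the red jar at (238,140) and the cork at (386,141). In the scene view the rake is at (271,212).

```bash
python3 - <<'E'
from h import *
crop('top0',112,150,232,222,6.5,'c_tray'); crop('top0',270,145,330,225,7,'c_rake')
crop('scene0',220,180,330,260,7,'c_rake_s'); crop('scene0',170,130,270,200,7.5,'c_tray_s')
E
```

```text
(no output)
```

View pics/c_tray.png

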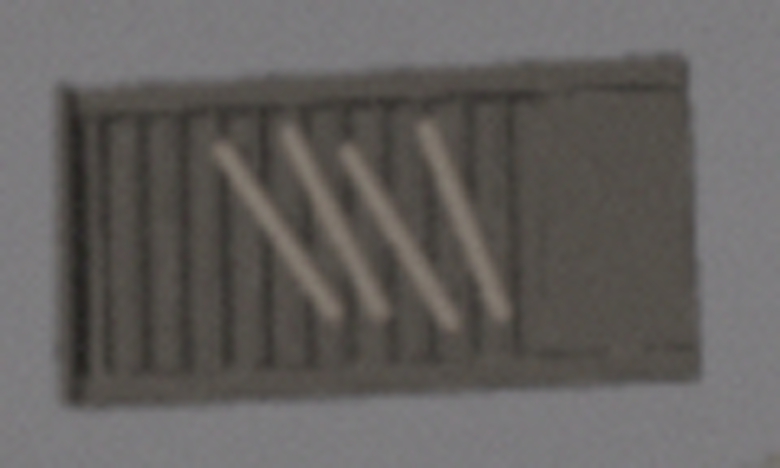

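View pics/c_rake.png

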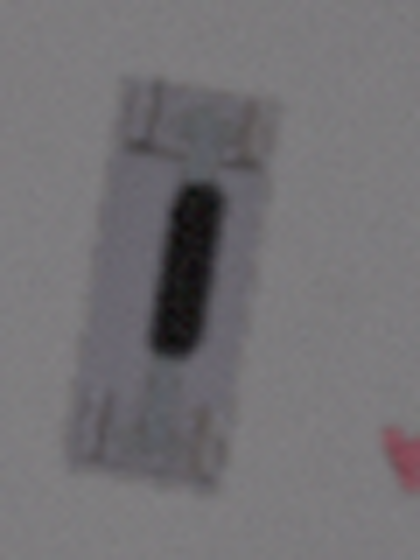

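View pics/c_rake_s.png

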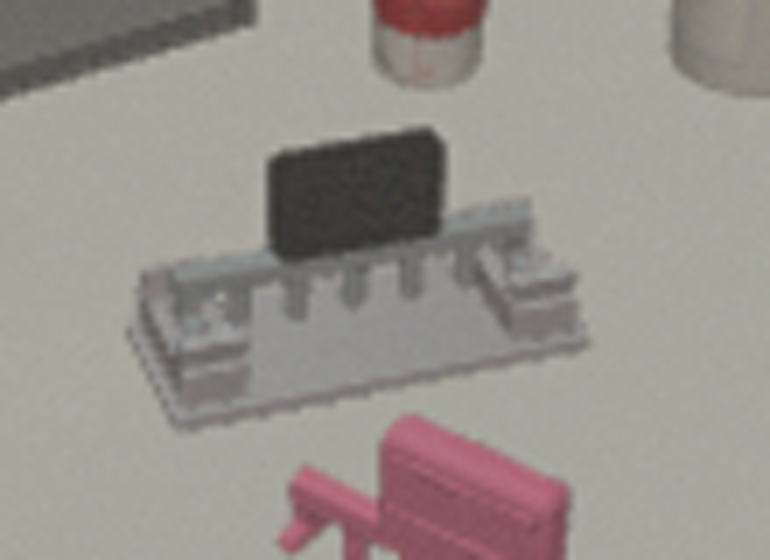

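View pics/c_tray_s.png

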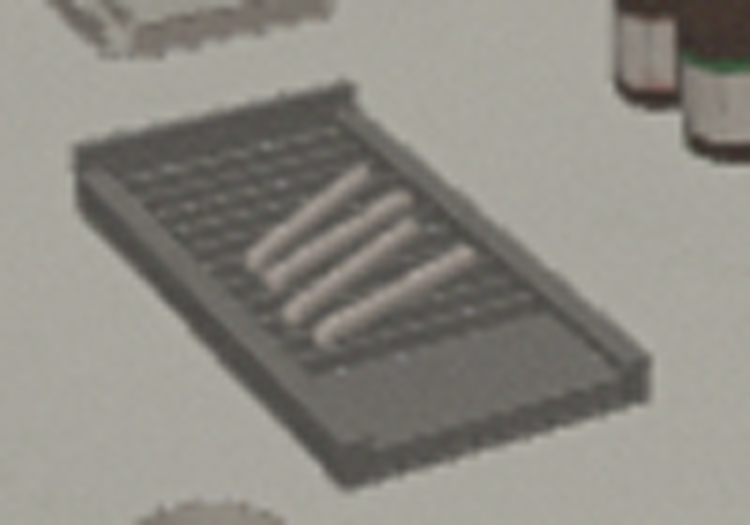

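```bash
cat > fit.py <<'E'
from h import *
from scipy.optimize import least_squares
T=load('top0');S=load('scene0')
def px(X,Y,s,x0,y0): return ((X+.5)/s-.5+x0,(Y+.5)/s-.5+y0)
def fit(obs,x0):
    # obs: (cam,u,v,localpoint)
    def f(p,full=False):
        c,s=np.cos(p[2]),np.sin(p[2]);r=[]
        for cam,(u,v),L in obs:
            P=[p[0]+c*L[0]-s*L[1],p[1]+s*L[0]+c*L[1],L[2]]
            r+=list((proj(cam,P)[0]-[u,v]))
        return np.array(r)
    r=least_squares(f,x0,loss='soft_l1'); return r.x,f(r.x).reshape(-1,2)
E
python3 - <<'E'
from fit import *
t=lambda X,Y:px(X,Y,6.5,112,150); s=lambda X,Y:px(X,Y,7.5,170,130)
# tray +y = walled = left in top (world +y), +x = up
obs=[(T,t(686,58),(.065,-.128,.021)),(T,t(699,378),(-.065,-.128,.0)),(T,t(72,404),(-.065,.128,.0)),
(S,s(650,360),(.065,-.128,.021)),(S,s(345,455),(-.065,-.128,.021)),(S,s(345,488),(-.065,-.128,0)),(S,s(76,148),(-.065,.128,.032)),(S,s(352,85),(.065,.128,.032))]
x,r=fit(obs,[.4,.1,0]);print(x,r.round(1).tolist())
for c in (T,S):
  x,r=fit([o for o in obs if o[0] is c],[.4,.1,0]);print(x,r.round(1).tolist())
t=lambda X,Y:px(X,Y,7,270,145); s=lambda X,Y:px(X,Y,7,220,180)
ob=[(T,t(125,78),(.075,.03,.004)),(T,t(285,98),(.075,-.03,.004)),(T,t(215,490),(-.075,-.03,.004)),(T,t(70,470),(-.075,.03,.004)),
(S,s(180,430),(-.075,-.03,0)),(S,s(590,345),(.075,-.03,0)),(S,s(128,332),(-.075,.03,.004))]
x,r=fit(ob,[.4,-.1,0]);print('cradle',x,r.round(1).tolist())
ob2=[(T,t(204,181),(.03,0,.079)),(T,t(172,359),(-.03,0,.079)),
(S,s(270,160),(-.03,0.00,.079)),(S,s(440,135),(.03,0,.079))]
x,r=fit(ob2,[.4,-.1,0]);print('block',x,r.round(1).tolist())
for c in (T,S):
  x,r=fit([o for o in ob2 if o[0] is c],[.4,-.1,0]);print(x,r.round(1).tolist())
for n,(c,u,v,z) in dict(petri=(T,232,232,.015),jar=(T,238,140,.04),cork=(T,386,141,.022)).items(): print(n,at(c,u,v,z))
E
```

```text
[0.50202346 0.15069227 0.05819629] [[-0.2, -0.4], [0.1, 0.6], [1.3, 0.2], [0.6, -0.5], [-0.5, -1.3], [-0.2, 0.9], [-0.3, -0.9], [0.5, -1.1]]
[0.50252561 0.15144283 0.05326953] [[-0.4, -0.3], [-0.3, 0.6], [0.9, -0.2]]
[0.5004242  0.14744914 0.06298555] [[0.7, 0.0], [-0.3, -0.6], [0.0, 1.6], [-0.6, -0.3], [0.3, -0.6]]
cradle [ 0.50906413 -0.1770928  -0.13747231] [[-0.3, -0.2], [-0.8, 0.4], [1.1, 0.4], [-0.9, -0.3], [0.1, 1.2], [0.8, 0.8], [-0.1, -1.0]]
block [ 0.50552364 -0.17597728 -0.17185325] [[-0.4, 0.6], [-0.2, -1.0], [-0.1, 0.9], [0.2, 0.5]]
[ 0.50502323 -0.1768158  -0.16999174] [[-0.1, 0.8], [0.1, -0.8]]
[ 0.50682505 -0.17331764 -0.19039629] [[-0.2, 0.1], [0.2, -0.1]]
petri [ 0.38297765 -0.01700786  0.015     ]
jar [ 0.61917585 -0.02849402  0.04      ]
cork [ 0.62900505 -0.41930945  0.022     ]
```

```bash
cat >> h.py <<'E'
def go(x,y,z,rakeyaw=None):
    """shift/turn in tool axes from measured pose; rakeyaw = world yaw of rake x (tool y along -rake y)"""
    s=monitor.read_state();R=s['tcp_rot'];d=R.T@(np.array([x,y,z])-s['eef_pos'])*1000
    a=np.arctan2(R[1,1],R[0,1]); out=0
    if rakeyaw is not None:
        w=(rakeyaw-np.pi/2-a+np.pi/2)%np.pi-np.pi/2; out=-w
    print('t',round(s['time'],2),'pos',s['eef_pos'].round(4),'d',d.round(1),'turn',round(out,4),'axyaw',round(a+np.pi/2,4),'tiltx',R[:,0].round(4),'F',s['contact_force'].round(2),'M',s['moment'].round(2),'gap',round(s['finger_gap'],3))
E
python3 - <<'E'
from h import *
go(.4,.4,.235); go(.505,-.177,.2,-.16)
E
```

```text
t 0.1 pos [0.174  0.6518 0.2384] d [   3.8  184.9 -283.3] turn 0 axyaw -0.2609 tiltx [-2.0e-04 -1.5e-03 -1.0e+00] F [-0.17 -0.38 -0.1 ] M [ 0.01  0.01 -0.06] gap 1.001
t 0.1 pos [0.174  0.6518 0.2384] d [  39.6  715.3 -533.6] turn -0.1009 axyaw -0.2609 tiltx [-2.0e-04 -1.5e-03 -1.0e+00] F [-0.17 -0.38 -0.1 ] M [ 0.01  0.01 -0.06] gap 1.001
```

servo_tool:
  increments:
    - [[0,0,25,-40,0],[0,0,62,-95,0],[0,0,100,-150,0],[0,0,135,-205,0],[0,0,165,-250,0]]

```text
time: 0.72
eef_pos: [0.3724, 0.4283, 0.2392]
tcp_rot: [[-0.0, -0.257, -0.966], [-0.0, -0.966, 0.257], [-1.0, 0.0, 0.0]]
contact_force: [1.6, 1.1, 0.1]
finger_gap: 0.999
```

servo_tool:
  increments:
    - [[0,0,50,-25,0],[0,0,105,-55,0],[0,0,160,-83,0],[0,0,215,-111,0],[0,0,270,-140,0]]

```text
time: 1.35
eef_pos: [0.4369, 0.1311, 0.2394]
tcp_rot: [[0.0, -0.257, -0.966], [0.0, -0.966, 0.257], [-1.0, -0.0, -0.0]]
contact_force: [1.6, 0.0, 0.4]
finger_gap: 1.002
```

servo_tool:
  increments:
    - [[0,0,50,-25,0],[0,0,105,-54,0],[0,0,160,-82,-0.03],[0,10,215,-110,-0.07],[0,20,265,-133,-0.1]]

```text
time: 1.98
eef_pos: [0.4974, -0.1594, 0.219]
tcp_rot: [[0.0, -0.159, -0.987], [0.0, -0.987, 0.159], [-1.0, -0.0, -0.0]]
contact_force: [1.8, 0.3, -0.1]
finger_gap: 1.002
```

```bash
python3 - <<'E'
from h import *
cap('top','top1');cap('scene','scene1')
go(.5055,-.1765,.12,-.165)
crop('top1',240,110,360,230,5,'c1t');crop('scene1',200,130,340,250,5,'c1s')
E
```

```text
t 2.08 pos [ 0.4965 -0.1614  0.2173] d [ 97.3  13.3 -11.7] turn -0.0002 axyaw -0.1652 tiltx [-3.5e-03 -3.0e-04 -1.0e+00] F [-1.08  0.22 -0.14] M [0.01 0.06 0.06] gap 0.999
```

View pics/c1t.png

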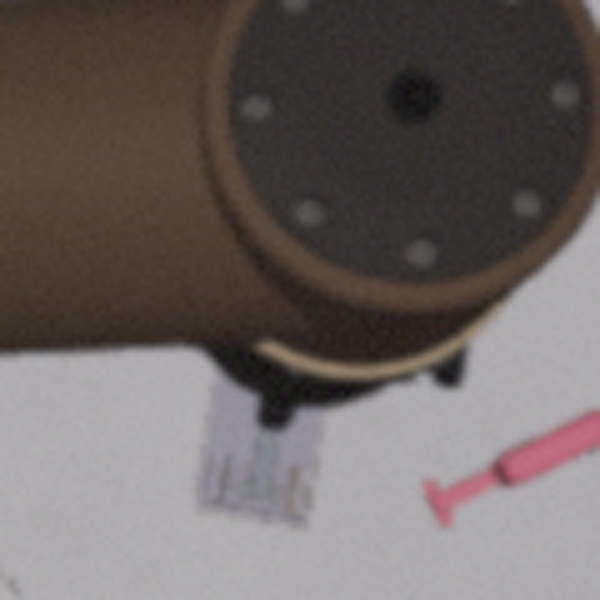

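View pics/c1s.png

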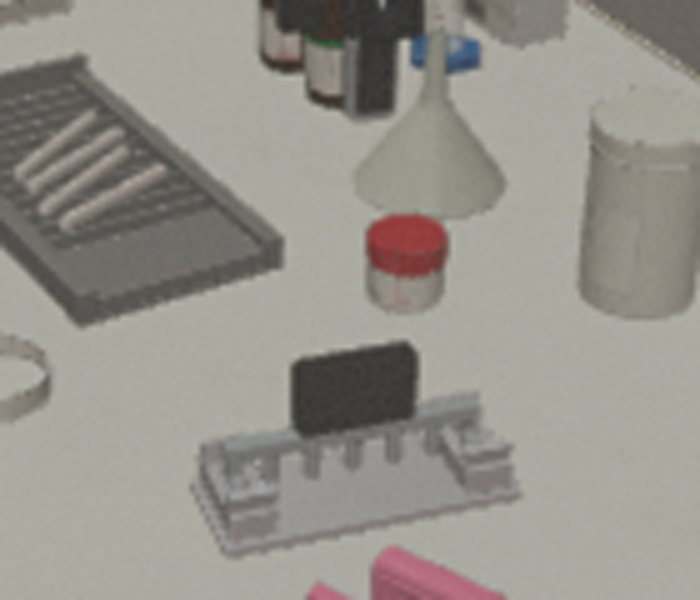

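The arm is above the cradle. The top view is blocked by the wrist; the scene crop shows the rake standing undisturbed, with the open fingers above and behind it in the picture. Next I descend partway.

servo_tool:
  increments:
    - [[0,20,5,-4,0],[0,50,11,-10,0],[0,80,13,-12,0],[0,95,13,-12,0],[0,95,13,-12,0]]

```text
time: 2.7
eef_pos: [0.5064, -0.1717, 0.1236]
tcp_rot: [[-0.002, -0.16, -0.987], [-0.0, -0.987, 0.16], [-1.0, 0.0, 0.002]]
contact_force: [0.2, 0.0, -0.1]
finger_gap: 0.998
```

```bash
python3 - <<'E'
from h import *
cap('scene','scene2')
go(.5055,-.1765,.053,-.16)
crop('scene2',200,130,340,250,5,'c2s')
E
```

```text
t 2.75 pos [ 0.5072 -0.1718  0.1246] d [71.6  4.9  0.9] turn -0.0003 axyaw -0.1603 tiltx [-2.e-04 -3.e-04 -1.e+00] F [-1.05  0.4   0.14] M [-0.01 -0.06 -0.02] gap 0.998
```

View pics/c2s.png

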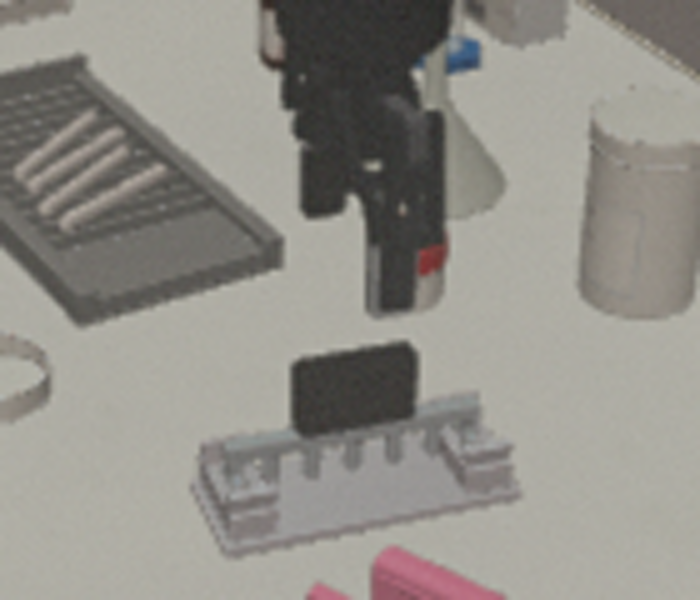

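The fingers straddle the block: the tips are at (320,213) and (395,313) in the crop, and their midpoint sits above the block top at (355,350). Continue down.

servo_tool:
  increments:
    - [[0,18,2,0,0],[0,36,4,0,0],[0,54,4,0,0],[0,70,4,0,0],[0,70,4,0,0]]

```text
time: 3.38
eef_pos: [0.5065, -0.1758, 0.0546]
tcp_rot: [[-0.0, -0.16, -0.987], [-0.0, -0.987, 0.16], [-1.0, 0.0, 0.0]]
contact_force: [0.2, 0.4, -0.1]
finger_gap: 1.001
```

```bash
python3 - <<'E'
from h import *
cap('scene','scene3')
go(.5055,-.1765,.053,-.16)
crop('scene3',200,130,340,250,5,'c3s')
E
```

```text
t 3.42 pos [ 0.507  -0.1759  0.0552] d [2.2 0.9 1.4] turn -0.0004 axyaw -0.1604 tiltx [ 9.e-04 -2.e-04 -1.e+00] F [ 0.24  0.3  -0.63] M [-0.04 -0.02  0.  ] gap 0.998
```

View pics/c3s.png

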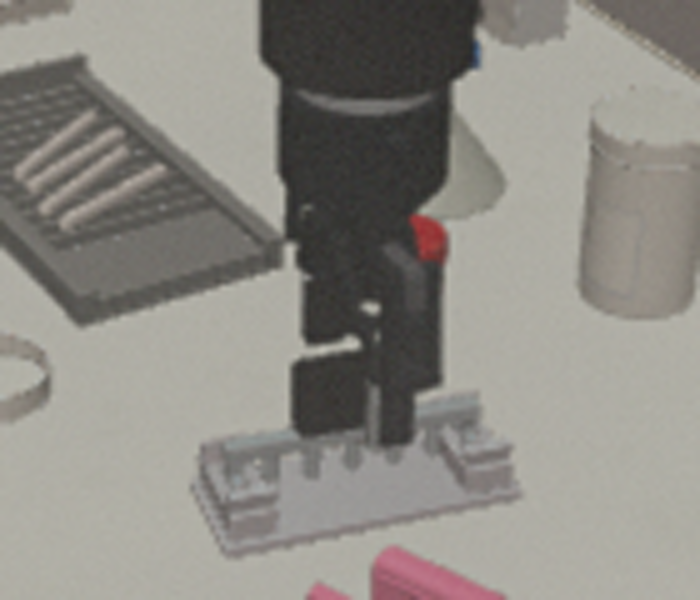

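The fingers straddle the block with the near finger at (392,440), about mid-block. I close now.

servo_tool:
  increments:
    - [[120,0,0,0,0],[200,0,0,0,0],[255,0,0,0,0],[255,0,0,0,0],[255,0,0,0,0]]
  grip_force: 50

```text
time: 4.05
eef_pos: [0.5067, -0.176, 0.0547]
tcp_rot: [[0.001, -0.16, -0.987], [-0.0, -0.987, 0.16], [-1.0, 0.0, -0.001]]
contact_force: [-1.3, -0.4, 3.5]
finger_gap: 0.179
```

servo_tool:
  increments:
    - [[255,0,0,0,0],[255,0,0,0,0],[255,0,0,0,0],[255,0,0,0,0],[255,0,0,0,0]]

```text
time: 4.68
eef_pos: [0.5067, -0.176, 0.0546]
tcp_rot: [[0.0, -0.16, -0.987], [-0.0, -0.987, 0.16], [-1.0, 0.0, -0.001]]
contact_force: [-0.1, -0.4, 4.6]
finger_gap: 0.186
```

```bash
python3 - <<'E'
from h import *
cap('scene','scene4')
go(.5055,-.1765,.053,-.16)
crop('scene4',200,130,340,250,5,'c4s')
E
```

```text
t 4.72 pos [ 0.5066 -0.176   0.0546] d [1.6 0.7 1.1] turn -0.0006 axyaw -0.1606 tiltx [ 4.e-04 -2.e-04 -1.e+00] F [-0.7   0.06  5.54] M [0.   0.31 0.06] gap 0.178
```

View pics/c4s.png

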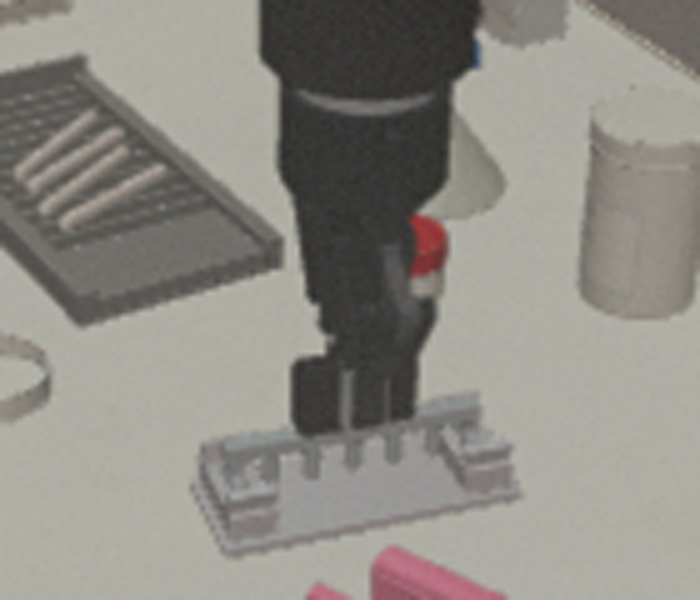

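Gap 0.18 corresponds to about 15–16 mm, so the block is held. I lift straight up.

servo_tool:
  increments:
    - [[255,-3,0,0,0],[255,-10,0,0,0],[255,-25,0,0,0],[255,-42,0,0,0],[255,-60,0,0,0]]

```text
time: 5.35
eef_pos: [0.5064, -0.1759, 0.1157]
tcp_rot: [[0.0, -0.16, -0.987], [-0.0, -0.987, 0.16], [-1.0, -0.0, -0.0]]
contact_force: [0.2, -0.3, -2.2]
finger_gap: 0.18
```

servo_tool:
  increments:
    - [[255,-5,0,0,0],[255,-5,0,0,0],[255,-5,0,0,0]]

```text
time: 5.72
eef_pos: [0.5059, -0.1759, 0.1188]
tcp_rot: [[-0.001, -0.16, -0.987], [0.0, -0.987, 0.16], [-1.0, -0.0, 0.001]]
contact_force: [0.5, -0.7, -2.7]
finger_gap: 0.182
```

```bash
python3 - <<'E'
from h import *
cap('scene','scene5');cap('top','top5')
go(.507,.0586,.12,.056)
crop('scene5',200,130,340,250,5,'c5s');crop('top5',112,100,312,250,4,'c5t')
E
```

```text
t 5.83 pos [ 0.5059 -0.1759  0.1186] d [  -1.4 -231.7   36.5] turn -0.2169 axyaw -0.1609 tiltx [-1.3e-03  1.0e-04 -1.0e+00] F [ 0.07 -0.76 -1.77] M [-0.02  0.03  0.02] gap 0.181
```

View pics/c5s.png

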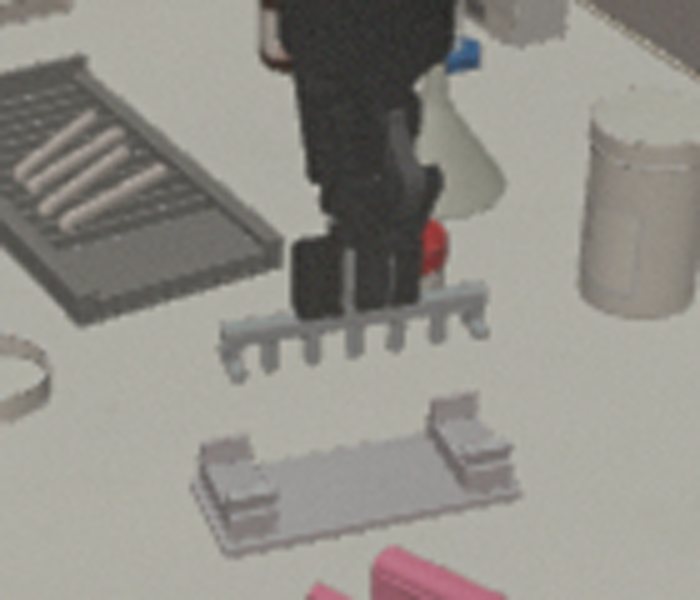

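View pics/c5t.png

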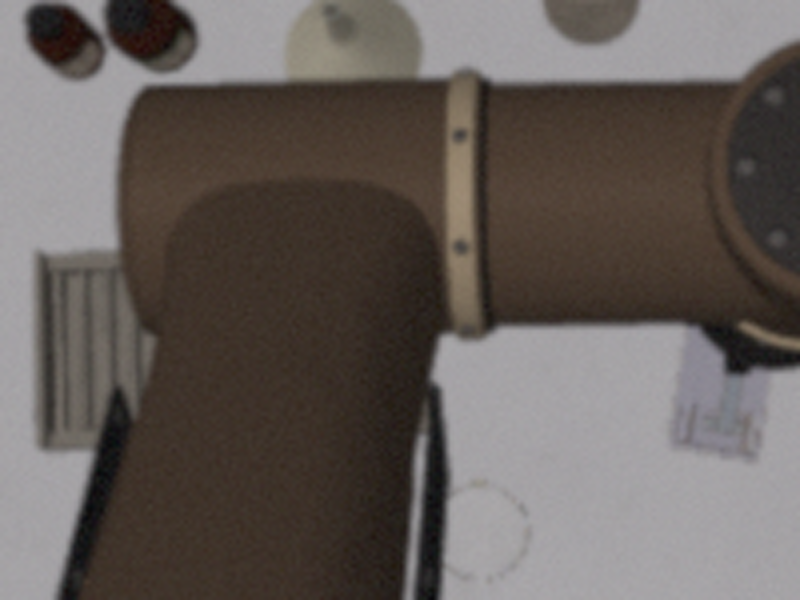

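The rake is held level, with skids at crop (237,378) and (483,335). The cradle stayed in place and the rods are untouched. I check the rake's offset in the hand.

```bash
python3 - <<'E'
from fit import *
S5=load('scene5'); s=lambda X,Y:px(X,Y,5,200,130)
z=.084
ob=[(S5,s(222,322),(-.064,0.0,z+.024)),(S5,s(487,285),(.064,0.0,z+.024)),(S5,s(237,380),(-.059,-.013,z)),(S5,s(483,336),(.059,-.013,z)),(S5,s(353,355),(0,-.0,z-.0045)),(S5,s(292,243),(-.03,0,z+.060)),(S5,s(291,318),(-.03,-.008,z+.023))]
x,r=fit(ob,[.5,-.17,-.16]);print(x,r.round(1).tolist())
R=np.array([[np.cos(-.16),np.sin(.16)],[-np.sin(.16),np.cos(.16)]])
print('offset rake-tcp in rake axes',R.T@(x[:2]-[.5059,-.1759]))
# rods in tray frame
T=load('top0');t=lambda X,Y:px(X,Y,6.5,112,150)
for a,b in [((218,148),(336,316)),((290,130),(380,315)),((346,150),(453,325)),((427,125),(501,315))]:
    tr=[]
    for q in(a,b):
        P=at(T,*t(*q),.02)[:2]-[.502,.1505]; c,sn=np.cos(.056),np.sin(.056)
        tr.append(np.array([c*P[0]+sn*P[1],-sn*P[0]+c*P[1]])*1000)
    print(tr[0].round(),tr[1].round(),np.linalg.norm(tr[0]-tr[1]).round())
E
```

```text
[ 0.50669222 -0.17250449 -0.19089002] [[-0.6, -0.2], [-0.3, -0.6], [0.1, -0.2], [-0.1, 1.2], [-0.0, -0.3], [0.1, -0.2], [1.1, 0.7]]
offset rake-tcp in rake axes [0.00024114 0.00347836]
[36. 63.] [-34.  16.] 85.0
[42. 34.] [-35.  -2.] 84.0
[33. 11.] [-40. -32.] 84.0
[ 42. -23.] [-36. -51.] 83.0
```

servo_tool:
  increments:
    - [[255,0,-20,3,-0.02],[255,0,-50,8,-0.06],[255,0,-80,13,-0.1],[255,0,-110,18,-0.14],[255,0,-140,22,-0.18]]

```text
time: 6.45
eef_pos: [0.5068, -0.0333, 0.1189]
tcp_rot: [[-0.001, 0.02, -1.0], [-0.0, -1.0, -0.02], [-1.0, 0.0, 0.001]]
contact_force: [0.2, -0.3, -1.8]
finger_gap: 0.181
```

```bash
python3 - <<'E'
from h import *
go(.507,.0586,.09,.056)
E
```

```text
t 6.45 pos [ 0.5068 -0.0333  0.1189] d [ 28.8 -91.9  -2.1] turn -0.0355 axyaw 0.0205 tiltx [-9.e-04 -2.e-04 -1.e+00] F [ 0.21 -0.3  -1.78] M [-0.04 -0.06  0.06] gap 0.181
```

servo_tool:
  increments:
    - [[255,0,-25,-1,-0.01],[255,0,-50,-1,-0.02],[255,8,-75,-2,-0.03],[255,18,-88,-2,-0.036],[255,27,-91,-2,-0.036]]

```text
time: 7.08
eef_pos: [0.5071, 0.0572, 0.0914]
tcp_rot: [[-0.001, 0.056, -0.998], [-0.0, -0.998, -0.056], [-1.0, 0.0, 0.001]]
contact_force: [-0.4, -0.9, -1.9]
finger_gap: 0.184
```

servo_tool:
  increments:
    - [[255,5,0,0,0],[255,10,0,0,0],[255,13,0,0,0],[255,13,0,0,0]]

```text
time: 7.58
eef_pos: [0.5073, 0.0565, 0.0792]
tcp_rot: [[-0.0, 0.055, -0.999], [-0.0, -0.999, -0.055], [-1.0, 0.0, 0.0]]
contact_force: [0.3, 0.6, -0.6]
finger_gap: 0.178
```

```bash
python3 - <<'E'
from h import *
cap('scene','scene6');cap('top','top6')
go(.507,.0586,.0556,.056)
crop('scene6',160,100,290,210,5.5,'c6s');crop('top6',112,130,272,230,5,'c6t')
E
```

```text
t 7.67 pos [0.5075 0.0567 0.0795] d [23.9 -2.   0.4] turn -0.001 axyaw 0.055 tiltx [ 3.e-04  1.e-04 -1.e+00] F [-0.15  0.53 -0.84] M [-0.01 -0.03 -0.  ] gap 0.182
```

View pics/c6s.png

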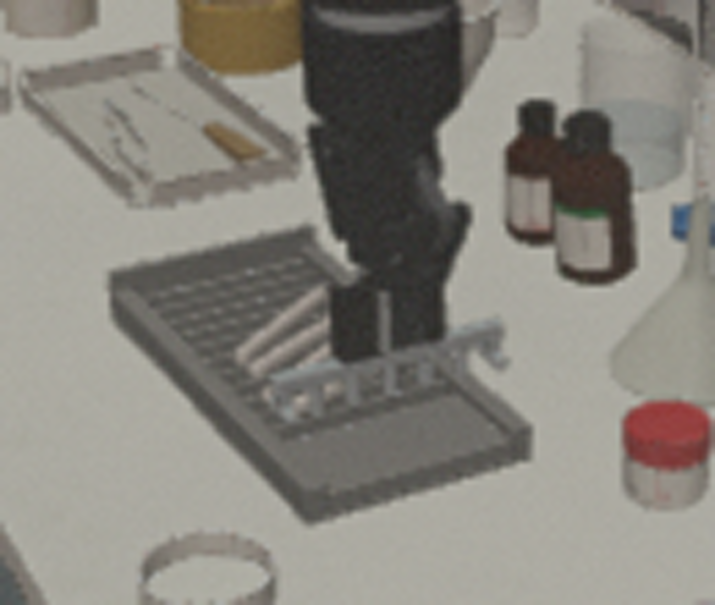

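View pics/c6t.png

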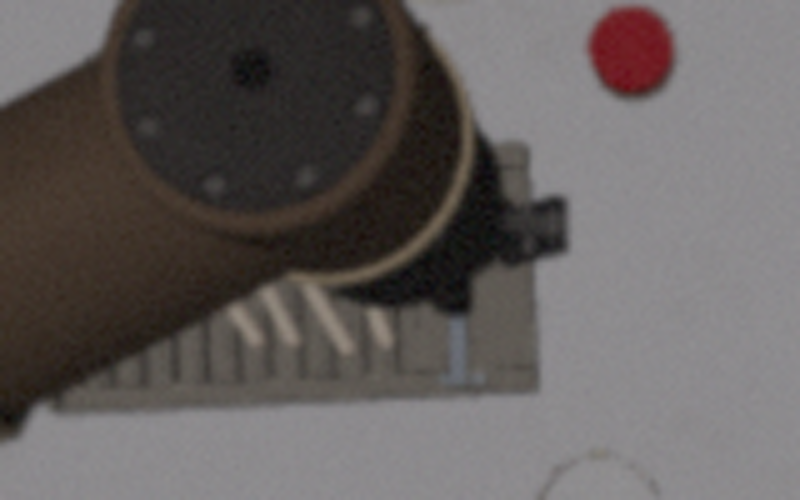

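The rake hangs above the run-in land, with its bar at crop (460,345) in the top view, square to the rails and behind the rods. I lower it slowly.

servo_tool:
  increments:
    - [[255,6,0,0,0],[255,12,0,0,0],[255,17,0,0,0],[255,20,0,0,0],[255,20,0,0,0]]

```text
time: 8.3
eef_pos: [0.5072, 0.0567, 0.059]
tcp_rot: [[-0.001, 0.055, -0.998], [-0.0, -0.998, -0.055], [-1.0, 0.0, 0.001]]
contact_force: [-0.4, 0.6, -1.2]
finger_gap: 0.18
```

servo_tool:
  increments:
    - [[255,1,0,0,0],[255,1,0,0,0],[255,1,0,0,0]]

```text
time: 8.68
eef_pos: [0.5074, 0.0568, 0.0584]
tcp_rot: [[0.0, 0.055, -0.998], [0.0, -0.998, -0.055], [-1.0, -0.0, -0.0]]
contact_force: [-0.3, 0.2, -1.3]
finger_gap: 0.183
```

servo_tool:
  increments:
    - [[255,0.5,0,0,0],[255,0.7,0,0,0],[255,0.7,0,0,0]]

```text
time: 9.05
eef_pos: [0.5073, 0.0568, 0.0576]
tcp_rot: [[-0.0, 0.055, -0.998], [-0.0, -0.998, -0.055], [-1.0, 0.0, 0.0]]
contact_force: [0.4, 0.1, -1.8]
finger_gap: 0.182
```

servo_tool:
  increments:
    - [[255,0.4,0,0,0],[255,0.7,0,0,0],[255,0.7,0,0,0]]

```text
time: 9.43
eef_pos: [0.5074, 0.0568, 0.0569]
tcp_rot: [[-0.0, 0.055, -0.998], [-0.0, -0.998, -0.055], [-1.0, 0.0, 0.0]]
contact_force: [-0.7, 0.3, -2.0]
finger_gap: 0.178
```

servo_tool:
  increments:
    - [[255,0.3,0,0,0],[255,0.5,0,0,0],[255,0.5,0,0,0]]

```text
time: 9.8
eef_pos: [0.5073, 0.0568, 0.0564]
tcp_rot: [[-0.0, 0.055, -0.998], [-0.0, -0.998, -0.055], [-1.0, 0.0, 0.0]]
contact_force: [-0.1, -0.6, -2.2]
finger_gap: 0.182
```

servo_tool:
  increments:
    - [[255,0.2,0,0,0],[255,0.3,0,0,0],[255,0.3,0,0,0]]

```text
time: 10.18
eef_pos: [0.5074, 0.0568, 0.0561]
tcp_rot: [[0.0, 0.055, -0.998], [-0.0, -0.998, -0.055], [-1.0, 0.0, -0.0]]
contact_force: [-0.6, -0.2, -0.5]
finger_gap: 0.18
```

servo_tool:
  increments:
    - [[255,0.2,0,0,0],[255,0.2,0,0,0],[255,0.2,0,0,0]]

```text
time: 10.55
eef_pos: [0.5073, 0.0568, 0.0559]
tcp_rot: [[-0.0, 0.055, -0.998], [-0.0, -0.998, -0.055], [-1.0, 0.0, 0.0]]
contact_force: [-0.4, -0.1, -1.6]
finger_gap: 0.181
```

servo_tool:
  increments:
    - [[255,0.2,0,0,0],[255,0.2,0,0,0],[255,0.2,0,0,0]]

```text
time: 10.92
eef_pos: [0.5074, 0.0568, 0.0557]
tcp_rot: [[0.0, 0.055, -0.998], [0.0, -0.998, -0.055], [-1.0, -0.0, -0.0]]
contact_force: [-0.3, -0.1, -1.2]
finger_gap: 0.182
```

servo_tool:
  increments:
    - [[255,0.2,0,0,0],[255,0.2,0,0,0]]

```text
time: 11.18
eef_pos: [0.5074, 0.0568, 0.0556]
tcp_rot: [[0.0, 0.055, -0.998], [0.0, -0.998, -0.055], [-1.0, 0.0, -0.0]]
contact_force: [-0.6, -0.4, 0.8]
finger_gap: 0.181
```

servo_tool:
  increments:
    - [[255,0.2,0,0,0],[255,0.2,0,0,0]]

```text
time: 11.42
eef_pos: [0.5074, 0.0568, 0.0556]
tcp_rot: [[0.0, 0.055, -0.998], [-0.0, -0.998, -0.055], [-1.0, 0.0, -0.0]]
contact_force: [-1.1, 0.6, 5.0]
finger_gap: 0.177
```

servo_tool:
  increments:
    - [[255,0.15,0,0,0],[255,0.15,0,0,0]]

```text
time: 11.68
eef_pos: [0.5074, 0.0568, 0.0556]
tcp_rot: [[0.0, 0.055, -0.998], [0.0, -0.998, -0.055], [-1.0, 0.0, -0.0]]
contact_force: [-3.4, -0.4, 6.7]
finger_gap: 0.18
```

servo_tool:
  increments:
    - [[255,0,0,0,0],[255,0,0,0,0]]

```text
time: 11.92
eef_pos: [0.5074, 0.0568, 0.0556]
tcp_rot: [[0.0, 0.055, -0.998], [0.0, -0.998, -0.055], [-1.0, -0.0, -0.0]]
contact_force: [-3.5, -0.4, 7.3]
finger_gap: 0.181
```

```bash
python3 - <<'E'
from h import *
F=[]
for i in range(4):
    viewer.capture('scene'); s=monitor.read_state(); F.append(np.r_[s['contact_force'],s['moment']])
print(np.array(F).round(2))
go(.502-.056*.098,.1505+.098,.0556,.056)
E
```

```text
[[-2.2   0.35  7.22 -0.03  1.04  0.04]
 [-3.65 -0.3   5.88  0.05  1.07  0.01]
 [-3.2   0.21  7.13  0.02  1.08  0.01]
 [-3.62 -0.52  5.85  0.04  1.08 -0.03]]
t 12.12 pos [0.5074 0.0568 0.0556] d [  -0.  -192.     0.3] turn -0.0006 axyaw 0.0554 tiltx [ 2.e-04 -0.e+00 -1.e+00] F [-3.62 -0.52  5.85] M [ 0.04  1.08 -0.03] gap 0.182
```

servo_tool:
  increments:
    - [[255,0,0,0,0],[255,0,0,0,0],[255,0,0,0,0]]
  grip_force: 25

```text
time: 12.5
eef_pos: [0.5074, 0.0568, 0.0556]
tcp_rot: [[0.0, 0.055, -0.998], [0.0, -0.998, -0.055], [-1.0, -0.0, -0.0]]
contact_force: [-3.5, -1.0, 6.5]
finger_gap: 0.179
```

```bash
python3 - <<'E'
from h import *
F=[]
for i in range(3):
    viewer.capture('scene'); s=monitor.read_state(); F.append(np.r_[s['contact_force'],s['moment']])
print(np.array(F).round(2)); go(.5,.2,.05)
cap('scene','scene7');crop('scene7',160,100,290,210,5.5,'c7s')
E
```

```text
[[-3.34 -0.51  6.8   0.04  1.06  0.01]
 [-2.57  0.58  7.46  0.02  1.1   0.03]
 [-2.81  0.39  6.54 -0.02  1.05 -0.06]]
t 12.65 pos [0.5074 0.0568 0.0556] d [   5.6 -143.4   -0.5] turn 0 axyaw 0.0554 tiltx [ 3.e-04  0.e+00 -1.e+00] F [-2.81  0.39  6.54] M [-0.02  1.05 -0.06] gap 0.184
```

View pics/c7s.png

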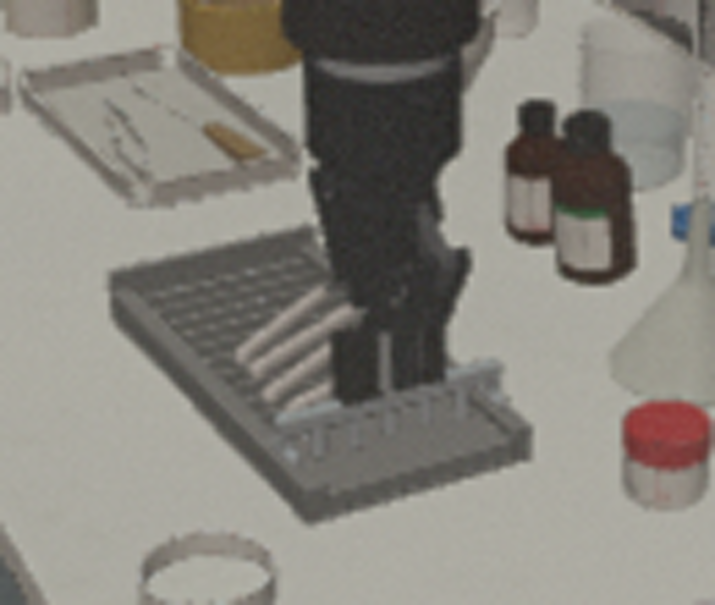

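The rake stands across both rails, with skids at crop (288,450) and (500,393), behind all the rods and bearing about 8 N. I start the draw in small bites.

servo_tool:
  increments:
    - [[255,0,-2,0,0],[255,0,-5,0,0],[255,0,-8,0,0],[255,0,-11,0,0],[255,0,-14,0,0]]
  grip_force: 40

```text
time: 13.32
eef_pos: [0.507, 0.0705, 0.0556]
tcp_rot: [[0.001, 0.056, -0.998], [-0.001, -0.998, -0.056], [-1.0, 0.001, -0.001]]
contact_force: [0.9, -3.2, 5.6]
finger_gap: 0.176
```

servo_tool:
  increments:
    - [[255,0,-4,0,0],[255,0,-8,0,0],[255,0,-12,0,0],[255,0,-16,0,0]]

```text
time: 13.82
eef_pos: [0.5061, 0.0865, 0.0556]
tcp_rot: [[0.001, 0.056, -0.998], [-0.001, -0.998, -0.056], [-1.0, 0.001, -0.001]]
contact_force: [-0.3, -3.3, 4.8]
finger_gap: 0.177
```

servo_tool:
  increments:
    - [[255,0,-4,0,0],[255,0,-8,0,0],[255,0,-12,0,0],[255,0,-16,0,0]]

```text
time: 14.32
eef_pos: [0.5052, 0.1025, 0.0556]
tcp_rot: [[0.001, 0.056, -0.998], [-0.0, -0.998, -0.056], [-1.0, 0.001, -0.001]]
contact_force: [1.4, -3.5, 5.0]
finger_gap: 0.181
```

servo_tool:
  increments:
    - [[255,0,-4,0,0],[255,0,-8,0,0],[255,0,-12,0,0],[255,0,-16,0,0]]

```text
time: 14.82
eef_pos: [0.5043, 0.1184, 0.0556]
tcp_rot: [[0.001, 0.056, -0.998], [-0.001, -0.998, -0.056], [-1.0, 0.001, -0.001]]
contact_force: [0.2, -3.0, 5.8]
finger_gap: 0.183
```

```bash
python3 - <<'E'
from h import *
cap('scene','scene8');crop('scene8',160,100,290,210,5.5,'c8s');cap('top','top8');crop('top8',112,130,272,230,5,'c8t');go(.5,.2,.05)
E
```

```text
t 14.93 pos [0.5044 0.1188 0.0556] d [  5.6 -81.3  -0.2] turn 0 axyaw 0.0557 tiltx [ 7.e-04 -1.e-04 -1.e+00] F [-0.47 -0.95  5.91] M [-0.39  0.39  0.01] gap 0.181
```

View pics/c8s.png

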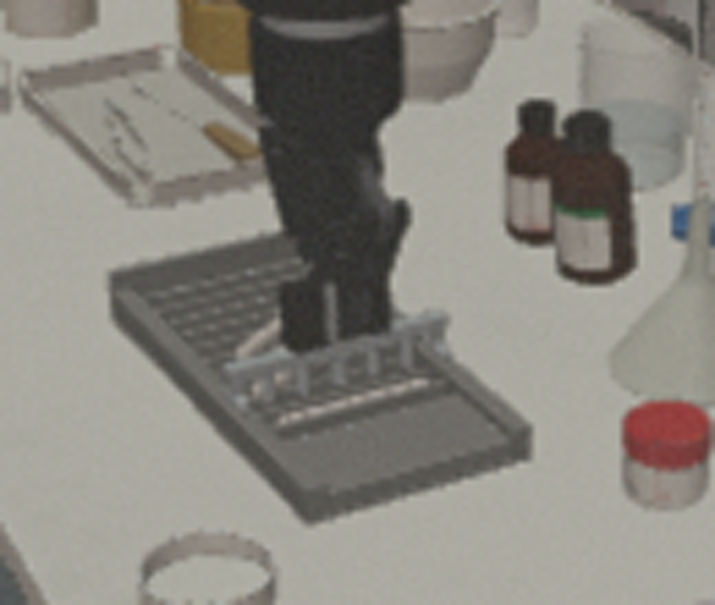

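View pics/c8t.png

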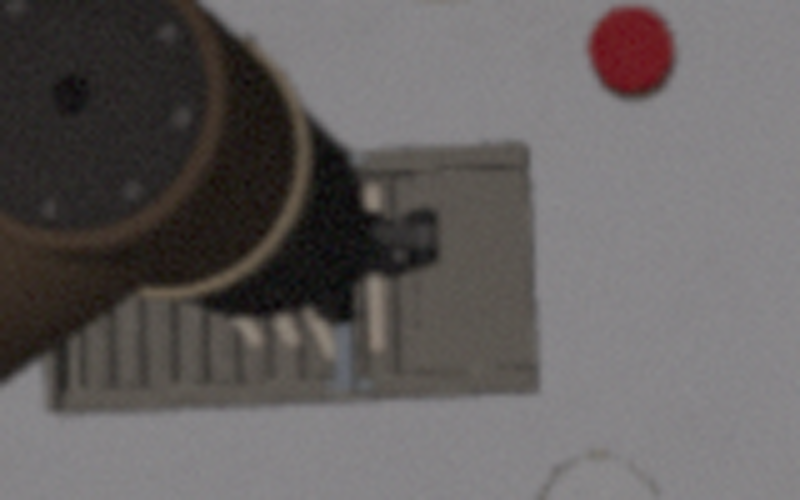

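The first rod has settled into the first groove behind the rake: (280–430,420–380) in the scene crop and (375,180–350) in the top crop. The rake is square on the rails. I carry on.

servo_tool:
  increments:
    - [[255,0,-4,0,0],[255,0,-8,0,0],[255,0,-12,0,0],[255,0,-16,0,0]]

```text
time: 15.42
eef_pos: [0.5035, 0.1344, 0.0556]
tcp_rot: [[0.001, 0.056, -0.998], [-0.001, -0.998, -0.056], [-1.0, 0.001, -0.001]]
contact_force: [1.0, -4.1, 4.7]
finger_gap: 0.182
```

servo_tool:
  increments:
    - [[255,0,-4,0,0],[255,0,-8,0,0],[255,0,-12,0,0],[255,0,-16,0,0]]

```text
time: 15.92
eef_pos: [0.5026, 0.1503, 0.0556]
tcp_rot: [[0.001, 0.056, -0.998], [-0.001, -0.998, -0.056], [-1.0, 0.001, -0.001]]
contact_force: [-0.7, -3.2, 6.4]
finger_gap: 0.178
```

servo_tool:
  increments:
    - [[255,0,-4,0,0],[255,0,-8,0,0],[255,0,-12,0,0],[255,0,-16,0,0]]

```text
time: 16.42
eef_pos: [0.5017, 0.1663, 0.0556]
tcp_rot: [[0.001, 0.055, -0.998], [-0.001, -0.998, -0.055], [-1.0, 0.001, -0.0]]
contact_force: [0.2, -4.3, 5.7]
finger_gap: 0.178
```

servo_tool:
  increments:
    - [[255,0,-4,0,0],[255,0,-8,0,0],[255,0,-12,0,0],[255,0,-16,0,0]]

```text
time: 16.92
eef_pos: [0.5008, 0.1823, 0.0556]
tcp_rot: [[0.001, 0.056, -0.998], [-0.001, -0.998, -0.056], [-1.0, 0.001, -0.0]]
contact_force: [-0.0, -3.5, 6.3]
finger_gap: 0.178
```

servo_tool:
  increments:
    - [[255,0,-4,0,0],[255,0,-8,0,0],[255,0,-12,0,0],[255,0,-16,0,0]]

```text
time: 17.42
eef_pos: [0.4999, 0.1982, 0.0556]
tcp_rot: [[0.0, 0.056, -0.998], [-0.001, -0.998, -0.056], [-1.0, 0.001, -0.0]]
contact_force: [0.3, -4.0, 6.1]
finger_gap: 0.182
```

```bash
python3 - <<'E'
from h import *
cap('scene','scene9');crop('scene9',160,100,290,210,5.5,'c9s');go(.5,.2485,.05)
E
```

```text
t 17.48 pos [0.4999 0.1987 0.0556] d [  5.6 -49.7  -2.9] turn 0 axyaw 0.0555 tiltx [ 6.e-04 -4.e-04 -1.e+00] F [-0.82 -1.51  6.99] M [-0.66  0.49 -0.01] gap 0.178
```

View pics/c9s.png

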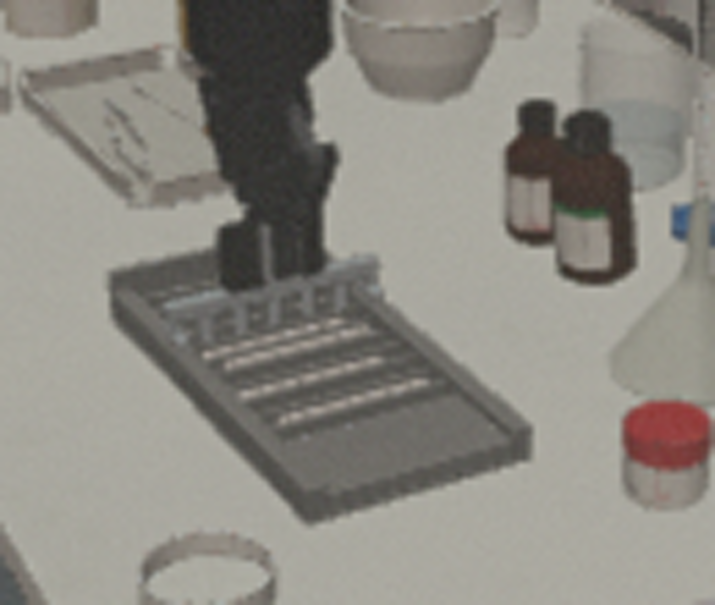

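All four rods now lie in grooves behind the rake, at scene crop rows ~340, 350, 378 and 400. I finish the stroke to the walled end.

servo_tool:
  increments:
    - [[255,0,-4,0,0],[255,0,-8,0,0],[255,0,-12,0,0],[255,0,-16,0,0]]

```text
time: 17.98
eef_pos: [0.499, 0.2142, 0.0556]
tcp_rot: [[0.0, 0.055, -0.998], [-0.001, -0.998, -0.055], [-1.0, 0.001, -0.0]]
contact_force: [0.4, -4.0, 5.3]
finger_gap: 0.177
```

servo_tool:
  increments:
    - [[255,0,-4,0,0],[255,0,-8,0,0],[255,0,-12,0,0],[255,0,-16,0,0]]

```text
time: 18.48
eef_pos: [0.4981, 0.2301, 0.0556]
tcp_rot: [[0.0, 0.055, -0.998], [-0.001, -0.998, -0.055], [-1.0, 0.001, -0.0]]
contact_force: [0.4, -4.0, 6.2]
finger_gap: 0.183
```

servo_tool:
  increments:
    - [[255,0,-4,0,0],[255,0,-8,0,0],[255,0,-11,0,0],[255,0,-14,0,0]]

```text
time: 18.98
eef_pos: [0.4973, 0.2441, 0.0556]
tcp_rot: [[0.0, 0.055, -0.998], [-0.001, -0.998, -0.055], [-1.0, 0.001, -0.0]]
contact_force: [0.5, -3.2, 5.6]
finger_gap: 0.181
```

servo_tool:
  increments:
    - [[255,0,-2,0,0],[255,0,-2,0,0],[255,0,-2,0,0]]

```text
time: 19.35
eef_pos: [0.4972, 0.2463, 0.0556]
tcp_rot: [[0.001, 0.055, -0.998], [-0.0, -0.998, -0.055], [-1.0, 0.0, -0.001]]
contact_force: [-0.9, -3.0, 5.5]
finger_gap: 0.181
```

```bash
python3 - <<'E'
from h import *
cap('scene','scene10');crop('scene10',160,100,290,210,5.5,'c10s');cap('top','top10');crop('top10',112,130,272,230,5,'c10t');go(.5,.2485,.05)
E
```

```text
t 19.45 pos [0.4972 0.2463 0.0556] d [ 5.6 -2.  -2.9] turn 0 axyaw 0.0555 tiltx [ 6.e-04 -2.e-04 -1.e+00] F [-0.8  -3.44  4.78] M [-0.95  0.18  0.09] gap 0.181
```

View pics/c10s.png

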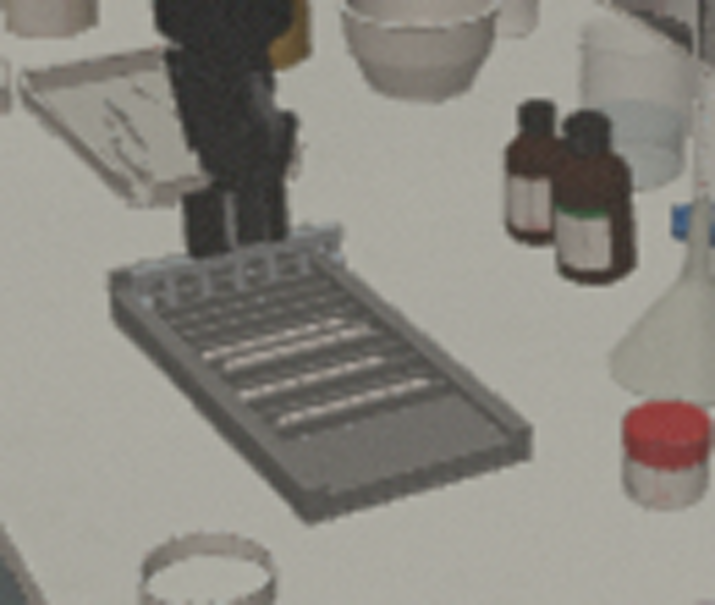

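View pics/c10t.png

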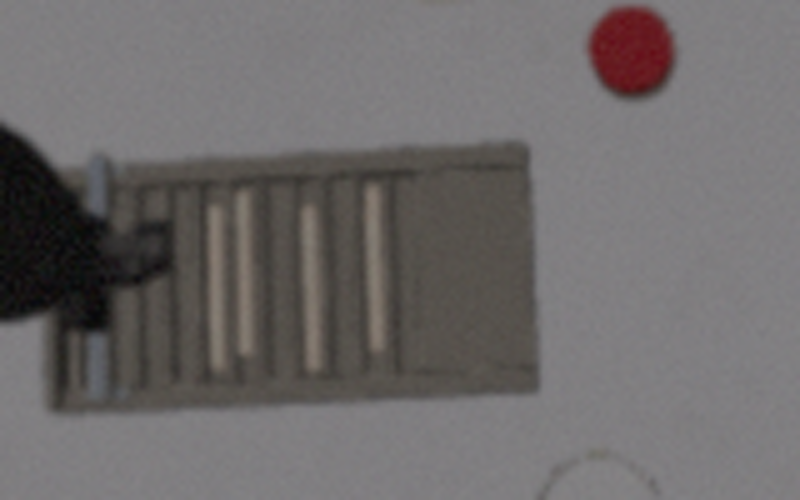

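All four rods lie straight in separate grooves: top crop columns 217, 246, 312 and 375. The rake is at the wall end, with its bar at column 97. A quick numeric check before lifting.

```bash
python3 - <<'E'
from fit import *
T=load('top10');t=lambda X,Y:px(X,Y,5,112,130)
def tf(q,z):
    P=at(T,*t(*q),z)[:2]-[.502,.1505]; c,sn=np.cos(.056),np.sin(.056)
    return np.array([c*P[0]+sn*P[1],-sn*P[0]+c*P[1]])*1000
for a,b in [((216,205),(220,373)),((244,188),(248,356)),((310,206),(315,373)),((373,184),(377,352))]:
    p,q=tf(a,.009),tf(b,.009); print(((p+q)/2).round(1),np.linalg.norm(p-q).round(), np.arctan2(*(p-q)[::-1]).round(3))
print('rake',(tf((100,160),.045)+tf((95,395),.045))/2)
go(.5066,-.176,.12,-.1606)
E
```

```text
[-3.6 39.6] 89.0 0.011
[ 4.9 24.4] 90.0 0.01
[ -5.9 -11.1] 89.0 0.012
[  4.2 -44.6] 89.0 0.003
rake [ 0.74167929 94.06102384]
t 19.45 pos [0.4972 0.2463 0.0556] d [-64.3 422.2  14. ] turn 0.2161 axyaw 0.0555 tiltx [ 6.e-04 -2.e-04 -1.e+00] F [-0.8  -3.44  4.78] M [-0.95  0.18  0.09] gap 0.181
```

servo_tool:
  increments:
    - [[255,-3,0,0,0],[255,-12,0,0,0],[255,-30,0,0,0],[255,-50,0,0,0],[255,-65,0,0,0]]

```text
time: 20.08
eef_pos: [0.497, 0.2468, 0.1214]
tcp_rot: [[0.001, 0.055, -0.998], [0.001, -0.998, -0.055], [-1.0, -0.001, -0.001]]
contact_force: [0.3, 0.2, -1.6]
finger_gap: 0.181
```

The rods sit at tray y = −44.6, −11.1, 24.4 and 39.6. The groove centres are −45, −11, +23 and +40, and the angles are about 0.01 rad, so all are settled. The rake reached y ≈ 94–96 mm. I carry it back.

servo_tool:
  increments:
    - [[255,0,30,1,0],[255,0,75,2,0],[255,0,120,4,0],[255,0,165,5,0],[255,0,210,7,0]]

```text
time: 20.7
eef_pos: [0.5014, 0.0352, 0.1206]
tcp_rot: [[0.0, 0.055, -0.998], [0.0, -0.998, -0.055], [-1.0, -0.0, -0.0]]
contact_force: [0.4, -0.1, -1.1]
finger_gap: 0.177
```

servo_tool:
  increments:
    - [[255,0,45,1,0.04],[255,0,90,3,0.09],[255,0,135,4,0.13],[255,0,175,6,0.18],[255,0,205,7,0.216]]

```text
time: 21.32
eef_pos: [0.5056, -0.1702, 0.1204]
tcp_rot: [[0.0, -0.162, -0.987], [0.0, -0.987, 0.162], [-1.0, -0.0, -0.0]]
contact_force: [0.1, 0.4, -0.9]
finger_gap: 0.179
```

servo_tool:
  increments:
    - [[255,0,0,0,0],[255,0,0,0,0]]

```text
time: 21.58
eef_pos: [0.5057, -0.1686, 0.1202]
tcp_rot: [[-0.0, -0.16, -0.987], [0.0, -0.987, 0.16], [-1.0, -0.0, 0.0]]
contact_force: [-0.4, -0.1, -1.1]
finger_gap: 0.181
```

```bash
python3 - <<'E'
from h import *
go(.5066,-.176,.0546,-.1606)
E
```

```text
t 21.57 pos [ 0.5057 -0.1686  0.1202] d [65.6  7.2 -2.1] turn -0.0005 axyaw -0.1611 tiltx [-0.e+00  1.e-04 -1.e+00] F [-0.39 -0.1  -1.12] M [-0.02 -0.01  0.01] gap 0.181
```

servo_tool:
  increments:
    - [[255,5,4,-1,0],[255,15,7.2,-2,0],[255,27,7.2,-2,0],[255,38,7.2,-2,0],[255,42,7.2,-2,0]]

```text
time: 22.2
eef_pos: [0.506, -0.1759, 0.0769]
tcp_rot: [[-0.002, -0.16, -0.987], [0.0, -0.987, 0.16], [-1.0, 0.0, 0.002]]
contact_force: [0.0, 0.2, -0.6]
finger_gap: 0.179
```

servo_tool:
  increments:
    - [[255,0,0,0,0],[255,0,0,0,0]]

```text
time: 22.45
eef_pos: [0.5069, -0.176, 0.0784]
tcp_rot: [[0.0, -0.16, -0.987], [-0.0, -0.987, 0.16], [-1.0, 0.0, -0.0]]
contact_force: [-0.6, -0.4, -1.4]
finger_gap: 0.18
```

```bash
python3 - <<'E'
from h import *
cap('scene','scene11');crop('scene11',220,150,330,250,6.5,'c11s')
go(.5066,-.176,.0546,-.1606)
E
```

```text
t 22.5 pos [ 0.507  -0.1761  0.0785] d [23.9  0.   0.4] turn -0.0001 axyaw -0.1607 tiltx [ 7.e-04 -0.e+00 -1.e+00] F [ 0.55 -0.15 -1.48] M [-0.04 -0.02 -0.07] gap 0.179
```

View pics/c11s.png

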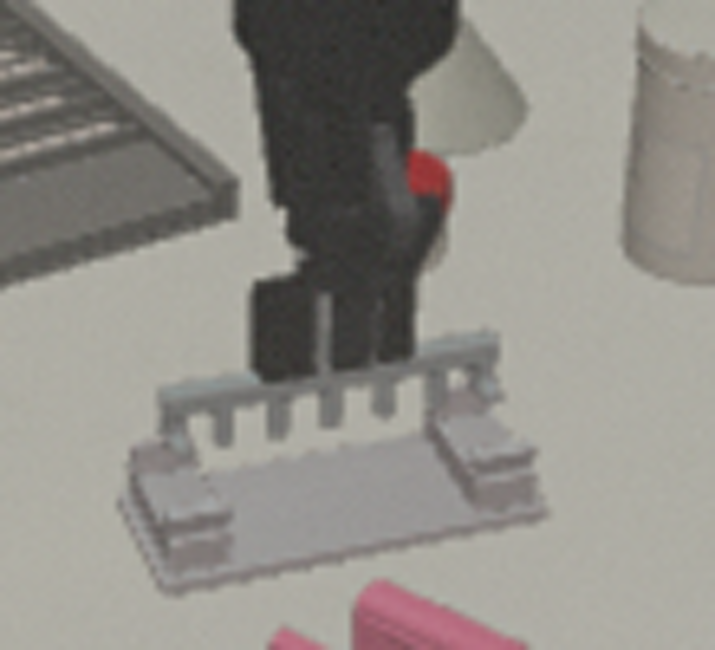

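The rake hangs level over the cradle blocks at the pose it came from. I lower it.

servo_tool:
  increments:
    - [[255,5,0,0,0],[255,9,0,0,0],[255,13,0,0,0],[255,16,0,0,0],[255,16,0,0,0]]

```text
time: 23.12
eef_pos: [0.5064, -0.176, 0.0618]
tcp_rot: [[-0.001, -0.16, -0.987], [0.0, -0.987, 0.16], [-1.0, 0.0, 0.001]]
contact_force: [-0.4, 0.4, -1.1]
finger_gap: 0.179
```

servo_tool:
  increments:
    - [[255,2,0,0,0],[255,4,0,0,0],[255,5.5,0,0,0],[255,6.5,0,0,0],[255,6.5,0,0,0]]

```text
time: 23.75
eef_pos: [0.5067, -0.176, 0.0556]
tcp_rot: [[0.0, -0.16, -0.987], [0.0, -0.987, 0.16], [-1.0, -0.0, -0.0]]
contact_force: [-1.1, -0.2, -1.9]
finger_gap: 0.182
```

servo_tool:
  increments:
    - [[255,0.5,0,0,0],[255,1,0,0,0],[255,1.3,0,0,0],[255,1.3,0,0,0]]

```text
time: 24.25
eef_pos: [0.5067, -0.1761, 0.0546]
tcp_rot: [[0.0, -0.16, -0.987], [-0.0, -0.987, 0.16], [-1.0, 0.0, -0.0]]
contact_force: [-0.8, 0.2, 2.1]
finger_gap: 0.18
```

It is seated: the height is the same as at pickup and the force has turned upward. I release.

servo_tool:
  increments:
    - [[190,0,0,0,0],[170,0,0,0,0],[120,0,0,0,0],[60,0,0,0,0],[0,0,0,0,0]]

```text
time: 24.88
eef_pos: [0.5066, -0.1761, 0.0543]
tcp_rot: [[-0.0, -0.16, -0.987], [-0.0, -0.987, 0.16], [-1.0, 0.0, 0.0]]
contact_force: [0.4, 0.4, -0.5]
finger_gap: 0.928
```

servo_tool:
  increments:
    - [[0,0,0,0,0],[0,0,0,0,0],[0,-10,0,0,0],[0,-30,0,0,0],[0,-60,0,0,0]]

```text
time: 25.5
eef_pos: [0.5061, -0.1761, 0.115]
tcp_rot: [[-0.001, -0.16, -0.987], [0.0, -0.987, 0.16], [-1.0, 0.0, 0.001]]
contact_force: [0.5, -0.4, -0.3]
finger_gap: 0.999
```

servo_tool:
  increments:
    - [[0,-30,0,0,0],[0,-70,0,0,0],[0,-110,0,0,0],[0,-130,-20,60,0],[0,-130,-40,110,0]]

```text
time: 26.12
eef_pos: [0.404, -0.1187, 0.2461]
tcp_rot: [[0.003, -0.161, -0.987], [0.0, -0.987, 0.161], [-1.0, -0.001, -0.003]]
contact_force: [0.3, 1.4, 0.7]
finger_gap: 0.999
```

servo_tool:
  increments:
    - [[0,0,50,0,0],[0,0,100,0,0],[0,0,160,0,0],[0,0,210,0,0],[0,0,250,0,0]]

```text
time: 26.75
eef_pos: [0.3637, -0.3676, 0.2452]
tcp_rot: [[0.001, -0.161, -0.987], [-0.0, -0.987, 0.161], [-1.0, 0.0, -0.001]]
contact_force: [1.1, -0.4, -0.3]
finger_gap: 1.001
```

```bash
python3 - <<'E'
from h import *
cap('scene','scene12');crop('scene12',160,110,330,250,4.5,'c12s');cap('top','top12');crop('top12',112,130,332,235,3.6,'c12t')
go(.5066,-.176,.0546,-.1606)
E
```

```text
t 26.85 pos [ 0.3635 -0.3685  0.2445] d [ 189.8 -213.4 -109.8] turn -0.0035 axyaw -0.1641 tiltx [-6.e-04 -4.e-04 -1.e+00] F [-0.72 -0.08 -0.32] M [ 0.07 -0.01 -0.01] gap 1.002
```

View pics/c12s.png

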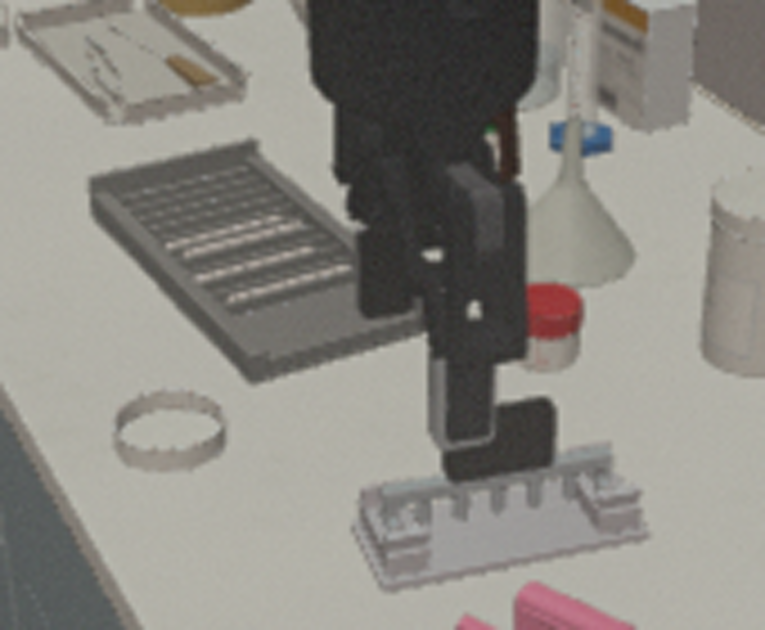

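View pics/c12t.png

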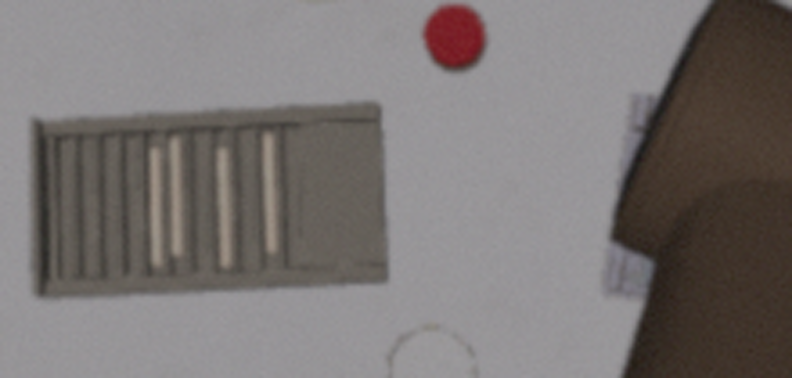

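The rake stands upright in its cradle: the block's top-right corner is at image (283,199.6), against (283,199.3) at the start. The four rods lie settled in separate grooves, the petri dish and jar are unmoved, and the gripper is clear and open. I let it settle briefly and hand in.

servo_tool:
  increments:
    - [[0,0,0,0,0],[0,0,0,0,0],[0,0,0,0,0]]

```text
time: 27.22
eef_pos: [0.3648, -0.3649, 0.2448]
tcp_rot: [[0.001, -0.159, -0.987], [-0.0, -0.987, 0.159], [-1.0, 0.0, -0.001]]
contact_force: [-0.4, -0.3, 0.0]
finger_gap: 1.0
```

```bash
python3 - <<'E'
from h import *
print(abs(monitor.read_state()['joint_velocities']).max()); print(arm.finish_job())
E
```

```text
0.0028629621063541145
the job is handed in; nothing more can be done
None
```

I took the rake from its cradle, set it on the rails at the open end and drew it to the walled end in one stroke. I then stood it back in the cradle, let go, and handed the job in at about 27 s. No verdict was reported.

- **Stroke:** readings at each stop put the load on the rails at about 6–9 N all the way. The rake was pressed down harder on one rail while it paused, but this evened out once it moved. It ended at tray y ≈ 94–96 mm.
- **Rods:** just after the stroke they measured at tray y = −45, −11, 24 and 40 mm. Each is in a groove of its own, within about 0.01 rad of the grooves and 6 mm of the centre line. The final pictures still show them there.
- **Rake and worktop:** the rake stands upright in its cradle, within a pixel of where it was at the start. The petri dish and jar look unmoved. The cork was not re-checked, but nothing went near it.
- **Disagreement:** the two cameras disagreed by about 4 mm and 0.02–0.03 rad on some poses, so I used values between them, and contact came at the expected height. No check failed.

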